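# Snap the yellow filter cap home on the gas test bench

### The arm

A 6-joint arm with a two-finger parallel gripper is mounted at the origin on the work surface. World frame = base frame: x ahead of the robot, y to its left, z up, the work surface at z = 0. Lengths are in mm, angles in rad, forces in N, time in s.
With the tool pointing down it reaches from about 400 to 925 mm from the base axis. Payload 12.5 kg.
Tool frame: the origin (TCP) lies at the centre of the arm's flange, where the gripper is bolted on; the fingertips stand 190 mm ahead of it and the grasp point (between the pads) lies 171 mm ahead of it; z points along the fingers, y is the line along which they close (so a half turn about z gives the same grasp; the last joint's range is limited). The gripper opens to 95 mm and grips with 3 to 60 N. Pads are 20 mm wide; open, the fingers measure 119 mm over their backs; the gripper's body (75 mm by 180 mm) begins 59 mm behind the grasp point.
Start: joints at [-1.243, 0.491, 1.559, -0, 1.092, -0.106], TCP at [262.72, -567.101, 404.761] pointing down, gripper open.
Joint ranges: [-3.1, 3.1], [-0.84, 2.19], [0.05, 2.79], [-1.13, 4.28], [0.06, 2.93], [-2.69, 2.69]. Speed limits (rad/s): [2.22, 2.22, 2.79, 3.14, 3.14, 3.14].

### API

Orientations are given as [roll, pitch, yaw] about the fixed x, y, z axes, in that order (R = Rz(yaw) Ry(pitch) Rx(roll)).
In Python, from cell import env, read_camera, search_frame, cut_out gives the robot as it stands. The module is installed in compiled form; this text tells all that it offers.
- The arm moves only by the tool move_arm, never from a script. Its argument "commands" is a list of rows, each a list of 3 entries, a list of its own where there are three numbers: the shift along the world's x, y, z normalised to -1 to 1, where 1 is 0.03 m, then the turn about the world's z normalised to -1 to 1, where 1 is 0.08 rad, then the opening, from -1 (shut) to 1 (fully open), so that 0 is half open. A call has 1 to 20 rows; each row shifts and turns the commanded pose from where the row before left it; what a row does not reach is not made up. A row lasts 1/12 s, in which the tool goes at most 41.7 mm and 7.16 degrees, less where a joint would pass 70% of its speed; a pose out of reach is approached as far as the arm can. A call with a number of a shift or a turn outside -1 to 1 is refused whole. A call with a gripper value outside its range is refused whole. The fingers move at their own pace and stop on an object; the grip force is fixed at half the most. Time passes only in rows, so rows that do not move let the fingers close. It gives the time, the measured TCP pose, the force, the opening and the grip force at its end, in the units of the state.
- env.state(): the state, without advancing time (a new reading comes with each control period).
- read_camera(name): name is "scene" or "top" or "wrist"; returns a dict with "image" (420x560x3 uint8, red, green, blue), "fx", "fy", "cx", "cy" (pixels), "rvec" (rotation vector, rad) and "tvec" (3), from world to camera coordinates, as OpenCV has them. Camera axes: x right, y down, z forward; pixel columns grow to the right and rows downward; lengths in mm; the calibration is good to about 2 mm. The wrist camera is an equidistant fisheye: a pixel r from the principal point sees the ray r / f radians off the axis. A picture is of the moment at which its call begins. There is no depth.
- env.job_done(): hands the job in; it is judged then, once.
Trained networks look in a picture, given as the dict that the camera call returned (one of the last four; its "shot" number tells which), for a name from the list of things; names that differ only in an ending like _2 or _b are one class to them, and where a whole thing is asked for, a point or a joint stands for the part that bears it (a point fixed in the world has none). Each returns a list of dicts, best first, with "confidence" (0 to 1); they miss things now and then, are a little off and sometimes report something else, mostly with a low value. They report only what shows in the picture. A call takes as long as a camera call. They do not tell look-alikes from the thing itself.
- search_frame(thing, picture): "at" ([column, row] in pixels, amid what is visible of it).
- cut_out(thing, picture): "region" (420x560 bool, what is visible of it) and "at" ([column, row] in pixels, amid what is visible of it).
The state is a dict: "t": time; "joints": joint angles; "qvel": joint speeds; "tau": joint torques, N m; "eef_pos": TCP position; "tcp_rot": TCP orientation; "ft_force": force on the tool from outside, world axes, zero at the start; "moment": the same for the moment, N m; "opening": opening from 0.0 (shut) to 1.0 (fully open); "grip_force": force on a finger pad.
Only numpy, scipy, OpenCV 4.12 (cv2) and the standard library are available. Lean on these libraries where they do the work, as an engineer would, in place of code of your own. Each camera call takes 0.05 s, during which the arm holds its last target. There are 200 camera calls.

### The job

The yellow cap still stands up out of its filter holder. Take the red-handled pusher, press the yellow cap straight down with the pusher's foot until it snaps fully home, and then stand the pusher upright on the bench again and let go. Press only with the pusher, not with the gripper, and leave the green cap standing up as it is: its holder has no filter yet.

Things in the scene. Friction and masses are not known exactly. Their poses are not given: they have to be found in the camera images.
- pusher: Upright hand pusher, 95 mm tall, about 160 g, round. From below: white flat foot 40 mm across, 14 mm high; steel neck 24 mm across up to 30 mm; black collar 44 mm across from 30 to 36 mm; red grip 30 mm across from 36 to 95 mm. Origin: centre of the foot's underside; z up along the grip. Grip the red part from above, any yaw.
- yellow_cap: Yellow disc 47 mm across with a thin black cross on top, in a fixed grey holder 72 mm across, rim 60 mm above the bench. Origin: centre of its top face, z up. Moves only up and down: top 71.5 mm above the bench when up, 61.5 mm when home on a hard stop. A latch resists with up to about 12 N: under half way it springs back, past half way it snaps down and stays.
- green_cap: Green cap in another holder of the same kind and size, also up, top 71.5 mm above the bench; it is to stay up. Origin: centre of its top face, z up. Both holders stand on blue bases 90 mm across and have a brass stub reaching 60 mm from the axis on one side, 33 mm above the bench at most.
Things that resemble listed ones, but are neither listed nor needed, are in the scene too. Leave any purple look-alike of the pusher alone.

How it is judged (in metres and radians):
On the way, in this order (a step that is already met when the one before it is completed fails the run):
1. the pusher presses on the yellow cap (contact force between pusher and yellow_cap above 2 N).
2. the yellow cap is home (height (world z) of yellow_cap below 0.064 m), for 0.2 s.
At the end, for the whole second after the job is handed in: The yellow cap is home (its top within 2.5 mm of the stop), the green cap still stands up (not lowered by more than 3 mm), and the pusher stands released and at rest on the bench, upright within 10 degrees, its foot within 10 mm of the bench top (height (world z) of yellow_cap below 0.064 m and height (world z) of green_cap above 0.0685 m and height (world z) of pusher below 0.01 m and angle between pusher's own z axis and vertical below 0.17 rad and linear speed of pusher below 0.03 m/s); the robot touches nothing.
It fails at once if the gripper or arm pushes the yellow cap directly (contact force between any of the fingers, the arm and yellow_cap above 1 N).
It fails at once if the green cap is pressed down by more than 3 mm (height (world z) of green_cap below 0.0685 m).
It also fails if it takes over 48 s, if anything falls off the work surface, if the arm or the gripper's body presses on something with over 40 N, if the wrist force passes 120 N, or if a joint passes its speed limit or range.

## Working session

There is one attempt and no reset: what is moved stays moved. The work goes in short steps, Python scripts to look and compute and a tool call to move; the robot and the scene stay as the last step left them, time stands still between calls to the robot, and variables do not carry over. Pictures are saved under pics/ and viewed, at most 10 in all, crops included, and the job is handed in when it is done.

Besides the shell and the picture viewer there is one more tool, called in YAML: its name, and indented under it one key for each argument. move_arm: Moves the arm, as the interface text tells. Its arguments: {"type":"object","properties":{"commands":{"type":"array","items":{"type":"array"}}},"required":["commands"]}

```bash
mkdir -p pics; cat > h.py <<'E'
from cell import env, read_camera, search_frame, cut_out
import numpy as np, cv2
def save(im,n): cv2.imwrite('pics/'+n,cv2.cvtColor(im,cv2.COLOR_RGB2BGR))
def ray(p,uv):
    R=cv2.Rodrigues(np.array(p['rvec'],float))[0]; t=np.array(p['tvec'],float).ravel()
    return R,-R.T@t,R.T@np.array([(uv[0]-p['cx'])/p['fx'],(uv[1]-p['cy'])/p['fy'],1.])
def atz(p,uv,z):
    R,c,d=ray(p,uv); return (c+d*(z-c[2])/d[2]).round(1)
E
python3 - <<'E'
from h import *
T=read_camera('top');S=read_camera('scene')
save(T['image'],'top.png');save(S['image'],'scene.png')
for n,p in(('top',T),('scene',S)):
    for th,z in(('pusher',60),('yellow_cap',71.5),('green_cap',71.5)):
        for r in search_frame(th,p): print(n,th,r['at'],round(r['confidence'],2),atz(p,r['at'],z))
    print(ray(p,(280,210))[1])
print(env.state())
E
```

```text
top pusher [174.6, 224.5] 0.95 [498.4 246.4  60. ]
top pusher [147.7, 186.0] 0.75 [580.9 306.9  60. ]
top yellow_cap [384.4, 231.7] 0.81 [ 486.3 -198.6   71.5]
top green_cap [296.6, 183.2] 0.84 [588.1 -12.9  71.5]
[ 426.15513561   39.01324976 1009.45115736]
scene pusher [393.3, 259.0] 0.78 [513.9 252.1  60. ]
scene yellow_cap [214.4, 160.8] 0.84 [ 495.9 -200.8   71.5]
scene green_cap [252.6, 224.4] 0.69 [598.6 -21.3  71.5]
[964.19722143 275.7154705  718.38101955]
{'t': 0.4, 'joints': array([-1.24256873e+00,  4.91028545e-01,  1.55898584e+00, -1.25161736e-05,
        1.09169542e+00, -1.05593377e-01]), 'qvel': array([ 0.00049716, -0.00175143,  0.00032202, -0.0001242 , -0.00178514,
        0.00072572]), 'tau': array([-1.76754605e-03, -6.11916661e+01, -2.58177245e+01,  6.92064408e-02,
        4.53056360e-02, -2.98368298e-05]), 'eef_pos': array([ 262.73671879, -567.09335264,  404.65144838]), 'tcp_rot': array([-3.14147498e+00, -1.30311178e-06,  4.33826749e-01]), 'ft_force': array([ 0.52932383,  0.29871596, -0.43504556]), 'moment': array([0.02836254, 0.01029847, 0.02859087]), 'grip_force': 0.0, 'opening': 1.002024944308426}
```

View pics/top.png

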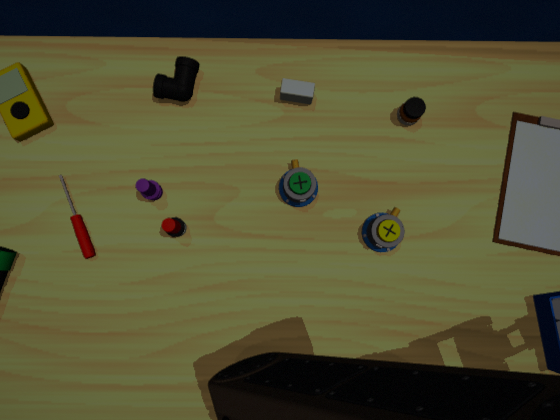

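View pics/scene.png

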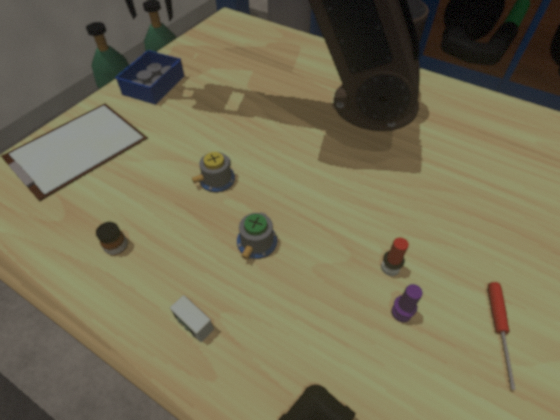

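Candidates for the pusher in the top view are the red-grip pusher at (169,226), the purple look-alike at (148,188) and the screwdriver's red handle at (83,235). I choose (169,226): upright, red grip, black collar. The yellow cap is at (389,231) and the green cap at (300,183). Next I fit the known cylinders to the colours and check the choice in a close crop.

```bash
cat >> h.py <<'E'
def hull(p,x,y,r,z0,z1):
    a=np.linspace(0,2*np.pi,40)
    P=np.array([[x+r*np.cos(k),y+r*np.sin(k),z] for z in(z0,z1) for k in a])
    q=cv2.projectPoints(P,np.array(p['rvec'],float),np.array(p['tvec'],float),np.array([[p['fx'],0,p['cx']],[0,p['fy'],p['cy']],[0,0,1.]]),None)[0]
    return cv2.convexHull(q.astype(np.float32))
def cen(h):
    m=cv2.moments(h); return np.array([m['m10'],m['m01']])/m['m00'],m['m00']
def colour(p,hlo,hhi,near,rad=22):
    hsv=cv2.cvtColor(p['image'],cv2.COLOR_RGB2HSV).astype(int)
    H=(hsv[...,0]+20)%180
    m=((H>=hlo+20)&(H<=hhi+20)&(hsv[...,1]>150)&(hsv[...,2]>60)).astype(np.uint8)
    yy,xx=np.mgrid[:420,:560]; m[np.hypot(xx-near[0],yy-near[1])>rad]=0
    n,l,s,c=cv2.connectedComponentsWithStats(cv2.morphologyEx(m,cv2.MORPH_CLOSE,np.ones((5,5))))
    i=1+s[1:,4].argmax(); h=cv2.convexHull(np.argwhere(l==i)[:,::-1].astype(np.float32).copy())
    return cen(h)
E
python3 - <<'E'
from h import *
from scipy.optimize import least_squares
T=read_camera('top');S=read_camera('scene')
for n,hl,r,z0,z1,a,b in(('pusher',(-8,8),15,36,95,(170,226),(399,252)),('yellow',(26,34),23.5,60,71.5,(389,231),(214,160)),('green',(45,85),23.5,60,71.5,(300,183),(256,224))):
    out=[]
    ob=[(p,*colour(p,*hl,q)) for p,q in((T,a),(S,b))]
    for sel in(ob[:1],ob[1:],ob):
        s=least_squares(lambda v:np.concatenate([cen(hull(p,*v,r,z0,z1))[0]-c for p,c,_ in sel]),[500,0])
        out.append(s.x.round(1))
    print(n,out,'resid',s.fun.round(2),'areas obs/model',[(A,round(cen(hull(p,*s.x,r,z0,z1))[1])) for p,_,A in ob])
c=lambda p,u,v:cv2.resize(p['image'][v-45:v+45,u-60:u+60],(400,300),interpolation=cv2.INTER_CUBIC)
save(np.vstack([np.hstack([c(T,170,215),c(S,399,270)]),np.hstack([c(T,389,231),c(S,214,165)])]),'crop.png')
E
```

```text
pusher [array([500.,   0.]), array([406.2,   0. ]), array([500.,   0.])] resid [ 122.07   -0.29 -111.37  -50.74] areas obs/model [(137.0, 191), (269.5, 357)]
yellow [array([488.6,   0. ]), array([531.2,   0. ]), array([507.8,   0. ])] resid [-98.42  -9.41  71.52  41.93] areas obs/model [(355.0, 393), (94.0, 362)]Traceback (most recent call last):
  File "<stdin>", line 6, in <module>
  File "h.py", line 22, in colour
    i=1+s[1:,4].argmax(); h=cv2.convexHull(np.argwhere(l==i)[:,::-1].astype(np.float32).copy())
        ~~~~~~~~~~~~~~^^
ValueError: attempt to get argmax of an empty sequence
```

```bash
sed -i 's/rad=22)/rad=22,sat=150)/; s/>150)/>sat)/' h.py
cat > fit.py <<'E'
from h import *
from scipy.optimize import least_squares
T=read_camera('top');S=read_camera('scene')
for n,hl,r,z0,z1,a,b,st in(('pusher',(-8,8),15,36,95,(170,226),(399,252),250),('yellow',(22,36),23.5,60,71.5,(389,231),(214,160),-200),('green',(40,90),23.5,60,71.5,(300,183),(256,224),-20)):
    out=[]
    ob=[(p,*colour(p,*hl,q,sat=s)) for p,q,s in((T,a,150),(S,b,110))]
    for sel in(ob[:1],ob[1:],ob):
        s=least_squares(lambda v:np.concatenate([cen(hull(p,500+100*v[0],st+100*v[1],r,z0,z1))[0]-c for p,c,_ in sel]),[.1,.1],diff_step=.1)
        x=np.array([500,st])+100*s.x; out.append(x.round(1))
    print(n,out,'resid',s.fun.round(2),'areas',[(A,round(cen(hull(p,*x,r,z0,z1))[1])) for p,_,A in ob])
c=lambda p,u,v:cv2.resize(p['image'][v-45:v+45,u-60:u+60],(400,300),interpolation=cv2.INTER_CUBIC)
save(np.vstack([np.hstack([c(T,170,215),c(S,399,270)]),np.hstack([c(T,389,231),c(S,214,165)])]),'crop.png')
E
python3 fit.py
```

```text
pusher [array([497.4, 257.7]), array([494.6, 251.5]), array([496.2, 254.2])] resid [1.63 0.59 1.01 1.22] areas [(137.0, 252), (290.5, 442)]
yellow [array([ 489.8, -209.1]), array([ 490.6, -208.8]), array([ 490.1, -209. ])] resid [-0.01 -0.13  0.06 -0.18] areas [(356.5, 414), (253.0, 292)]
green [array([591.5, -20. ]), array([592. , -19.8]), array([591.7, -19.9])] resid [-0.01 -0.11  0.04 -0.11] areas [(325.5, 392), (218.0, 404)]
```

View pics/crop.png

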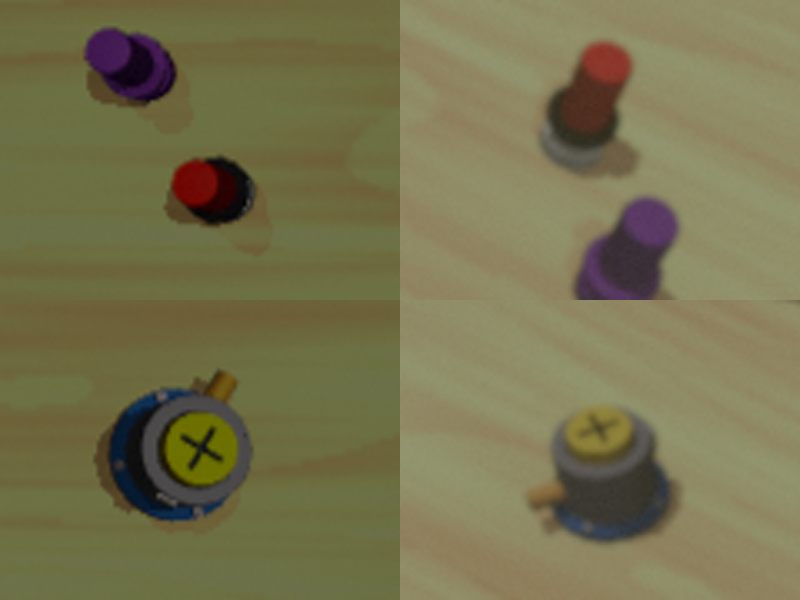

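The crop confirms the choice: red grip, black collar, white foot, standing upright, with the purple look-alike apart from it. The grip's bright top face is at about (168.8,225.2) in the top view and (400.5,244.5) in the scene view. The yellow cap's fit agrees between both cameras.

```bash
python3 - <<'E'
from h import *
for c,uv,pu in(('top',(168.8,225.2),(142.2,184.7)),('scene',(400.5,244.5),(413.5,292))):
    p=read_camera(c); print(c,atz(p,uv,95),'purple',atz(p,pu,95))
E
```

```text
top [494.2 250.6  95. ] purple [577.8 308.5  95. ]
scene [500.8 252.6  95. ] purple [581.4 308.5  95. ]
```

move_arm:
  commands:
    - [[1, 0.5, 0], 0, 1]
    - [[1, 1, 0], 0, 1]
    - [[1, 1, 0], 0, 1]
    - [[1, 1, 0], 0, 1]
    - [[1, 1, 0], 0, 1]
    - [[1, 1, 0], 0, 1]
    - [[1, 1, 0], 0, 1]
    - [[0.5, 1, 0], 0, 1]
    - [[0, 1, 0], 0, 1]
    - [[0, 1, 0], 0, 1]
    - [[0, 1, 0], 0, 1]
    - [[0, 1, 0], 0, 1]
    - [[0, 1, 0], 0, 1]
    - [[0, 1, 0], 0, 1]
    - [[0, 1, 0], 0, 1]
    - [[0, 1, 0], 0, 1]
    - [[0, 1, 0], 0, 1]
    - [[0, 1, 0], 0, 1]
    - [[0, 1, 0], 0, 1]
    - [[0, 1, 0], 0, 1]

```text
t: 2.37
eef_pos: [484.2, 16.1, 405.0]
tcp_rot: [3.141, -0.0, 0.434]
ft_force: [0.4, -0.3, -0.1]
opening: 1.0
grip_force: 0.0
```

move_arm:
  commands:
    - [[0.3, 1, 0], 0, 1]
    - [[0, 1, 0], 0, 1]
    - [[0, 1, 0], 0, 1]
    - [[0, 1, 0], 0, 1]
    - [[0, 1, 0], 0, 1]
    - [[0, 1, 0], 0, 1]
    - [[0, 1, 0], 0, 1]
    - [[0, 0.8, 0], 0, 1]
    - [[0, 0, -0.5], 0, 1]
    - [[0, 0, -0.5], 0, 1]
    - [[0, 0, 0], 0, 1]
    - [[0, 0, 0], 0, 1]

```text
t: 3.37
eef_pos: [493.5, 248.7, 374.6]
tcp_rot: [-3.142, 0.001, 0.434]
ft_force: [1.1, 0.4, -0.0]
opening: 1.001
grip_force: 0.0
```

```bash
python3 - <<'E'
from h import *
p=read_camera('wrist'); im=p['image'].copy(); s=env.state(); print(s['eef_pos'],s['tcp_rot'])
R=cv2.Rodrigues(np.array(p['rvec'],float))[0]; t=np.array(p['tvec'],float).ravel()
hsv=cv2.cvtColor(im,cv2.COLOR_RGB2HSV).astype(int)
def pr(X):
    d=R@np.array(X)+t; th=np.arctan2(np.hypot(d[0],d[1]),d[2]); e=d[:2]/np.hypot(*d[:2]); return np.array([p['cx'],p['cy']])+e*th*p['fx']
for z,c in((95,(0,255,0)),(36,(0,0,255))):
    for k in np.linspace(0,6.28,30): cv2.circle(im,tuple(int(v) for v in pr((497+15*np.cos(k),251.5+15*np.sin(k),z))),1,c,-1)
save(im,'w1.png'); print(pr((497,251.5,95)),-R.T@t)
print(cut_out('pusher',p)[0]['at'])
E
```

```text
[493.6908281  248.59716259 375.25749216] [ 3.14146675e+00 -1.67946942e-04  4.33572627e-01]
[280.97719744 199.7118075 ] [558.1969292  279.0305306  354.91266612]
[278.7, 190.3]
```

View pics/w1.png

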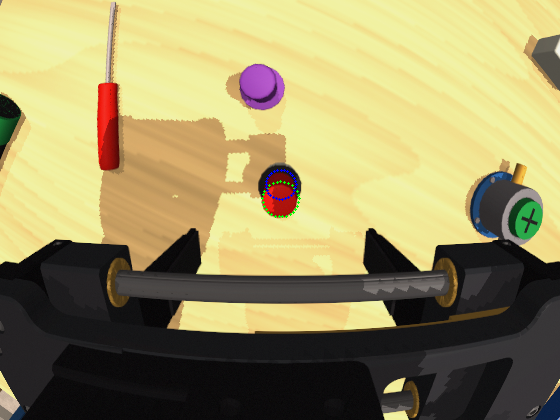

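The wrist view shows the fitted ring on the red top at (281,200), with the purple one well apart at (260,85). The position (497,251.5) is confirmed, so I descend there and grip.

move_arm:
  commands:
    - [[0.1, 0.1, 0], 0, 1]
    - [[0, 0, -0.6], 0, 1]
    - [[0, 0, -0.8], 0, 1]
    - [[0, 0, -0.8], 0, 1]
    - [[0, 0, -0.8], 0, 1]
    - [[0, 0, -0.8], 0, 1]
    - [[0, 0, -0.6], 0, 1]
    - [[0, 0, 0], 0, 1]
    - [[0, 0, 0], 0, 1]
    - [[0, 0, 0], 0, -1]
    - [[0, 0, 0], 0, -1]
    - [[0, 0, 0], 0, -1]
    - [[0, 0, 0], 0, -1]
    - [[0, 0, 0], 0, -1]
    - [[0, 0, 0], 0, -1]
    - [[0, 0, 0], 0, -1]
    - [[0, 0, 0], 0, -1]
    - [[0, 0, 0], 0, -1]
    - [[0, 0, 0], 0, -1]

```text
t: 5.05
eef_pos: [496.5, 251.7, 242.7]
tcp_rot: [3.142, 0.0, 0.434]
ft_force: [-0.6, 0.0, -0.0]
opening: 0.357
grip_force: 0.0
```

move_arm:
  commands:
    - [[0, 0, 0], 0, -1]
    - [[0, 0, 0], 0, -1]
    - [[0, 0, 0], 0, -1]
    - [[0, 0, 0], 0, -1]

```text
t: 5.38
eef_pos: [496.5, 251.7, 242.7]
tcp_rot: [3.142, 0.0, 0.434]
ft_force: [0.1, 0.5, -1.9]
opening: 0.314
grip_force: 30.0
```

move_arm:
  commands:
    - [[0, 0, 0.4], 0, -1]
    - [[0, 0, 0.8], 0, -1]
    - [[0, 0, 1], 0, -1]
    - [[0, 0, 1], 0, -1]
    - [[0, 0, 0.8], 0, -1]
    - [[0, -0.5, 0], 0, -1]
    - [[0, -1, 0], 0, -1]
    - [[0, -1, 0], 0, -1]
    - [[0, -1, 0], 0, -1]
    - [[0, -1, 0], 0, -1]
    - [[0, -1, 0], 0, -1]
    - [[0, -1, 0], 0, -1]
    - [[0, -1, 0], 0, -1]
    - [[0, -1, 0], 0, -1]
    - [[0, -1, 0], 0, -1]
    - [[0, -1, 0], 0, -1]
    - [[0, -1, 0], 0, -1]
    - [[0, -1, 0], 0, -1]
    - [[0, -1, 0], 0, -1]
    - [[-0.2, -1, 0], 0, -1]

```text
t: 7.05
eef_pos: [490.6, -184.9, 362.7]
tcp_rot: [3.141, -0.0, 0.434]
ft_force: [-0.3, 0.6, -2.5]
opening: 0.311
grip_force: 30.0
```

move_arm:
  commands:
    - [[0, -0.6, 0], 0, -1]
    - [[0, -0.25, 0], 0, -1]
    - [[0, 0, -0.5], 0, -1]
    - [[0, 0, -0.5], 0, -1]
    - [[0, 0, 0], 0, -1]
    - [[0, 0, 0], 0, -1]
    - [[0, 0, 0], 0, -1]

```text
t: 7.63
eef_pos: [490.8, -208.4, 333.4]
tcp_rot: [3.141, -0.0, 0.434]
ft_force: [-0.1, 0.1, -1.1]
opening: 0.313
grip_force: 30.0
```

```bash
cat > chk.py <<'E'
from h import *
import sys
s=env.state(); print(s['t'],s['eef_pos'],s['tcp_rot'],s['opening'],s['grip_force'])
T=read_camera('top');S=read_camera('scene')
c=lambda p,u,v:cv2.resize(p['image'][v-45:v+45,u-60:u+60],(400,300),interpolation=cv2.INTER_CUBIC)
u,v,a,b=map(int,sys.argv[2:6])
save(np.hstack([c(T,u,v),c(S,a,b)]),sys.argv[1])
E
python3 chk.py c2.png 389 231 214 145; python3 - <<'E'
from h import *
p=read_camera('wrist'); save(p['image'],'w2.png')
E
```

```text
7.6333 [ 490.75166212 -208.43275394  333.3593259 ] [ 3.14122994e+00 -2.38837200e-04  4.34412226e-01] 0.3129213233922448 29.988692700862885
```

View pics/c2.png

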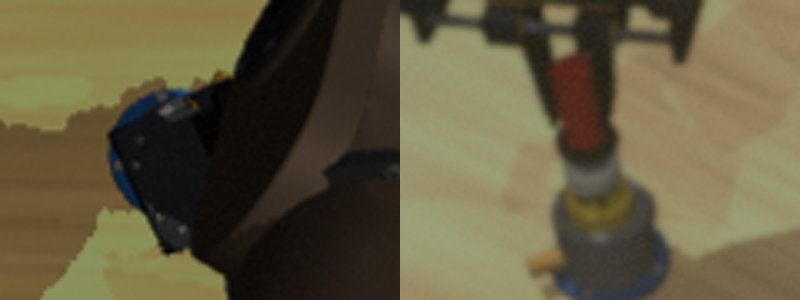

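View pics/w2.png

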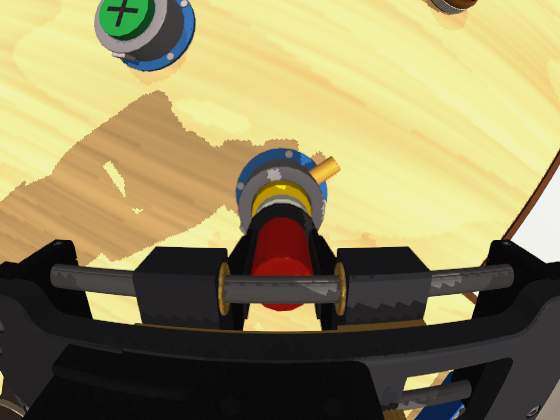

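The foot sits centred over the yellow cap: in the wrist picture both are at about column 280, and the scene crop shows the foot directly above the cap. Next I press.

move_arm:
  commands:
    - [[0, 0, -0.3], 0, -1]
    - [[0, 0, -0.2], 0, -1]
    - [[0, 0, -0.1], 0, -1]
    - [[0, 0, -0.1], 0, -1]
    - [[0, 0, -0.1], 0, -1]
    - [[0, 0, -0.1], 0, -1]
    - [[0, 0, -0.05], 0, -1]
    - [[0, 0, 0], 0, -1]
    - [[0, 0, 0], 0, -1]

```text
t: 8.53
eef_pos: [490.5, -208.9, 304.1]
tcp_rot: [3.142, 0.0, 0.434]
ft_force: [-0.6, 0.8, -1.4]
opening: 0.307
grip_force: 30.0
```

move_arm:
  commands:
    - [[0, 0, -0.05], 0, -1]
    - [[0, 0, -0.05], 0, -1]
    - [[0, 0, 0], 0, -1]
    - [[0, 0, 0], 0, -1]
    - [[0, 0, 0], 0, -1]

```text
t: 8.95
eef_pos: [490.6, -208.6, 303.6]
tcp_rot: [3.14, -0.002, 0.434]
ft_force: [-6.1, 5.5, 29.5]
opening: 0.308
grip_force: 30.0
```

29.5 N against the hard stop at a foot height of about 61 mm, so the cap is home. I lift off and carry the pusher back to its original spot.

move_arm:
  commands:
    - [[0, 0, 0.1], 0, -1]
    - [[0, 0, 0.5], 0, -1]
    - [[0, 0, 1], 0, -1]
    - [[0, 0, 0.7], 0, -1]
    - [[0, 0.5, 0], 0, -1]
    - [[0, 1, 0], 0, -1]
    - [[0, 1, 0], 0, -1]
    - [[0, 1, 0], 0, -1]
    - [[0, 1, 0], 0, -1]
    - [[0, 1, 0], 0, -1]
    - [[0, 1, 0], 0, -1]
    - [[0, 1, 0], 0, -1]
    - [[0, 1, 0], 0, -1]
    - [[0, 1, 0], 0, -1]
    - [[0, 1, 0], 0, -1]
    - [[0, 1, 0], 0, -1]
    - [[0, 1, 0], 0, -1]
    - [[0, 1, 0], 0, -1]
    - [[0, 1, 0], 0, -1]
    - [[0, 0.8, 0], 0, -1]

```text
t: 10.62
eef_pos: [489.6, 252.6, 369.1]
tcp_rot: [-3.141, 0.001, 0.435]
ft_force: [0.4, -0.7, -1.9]
opening: 0.31
grip_force: 30.0
```

move_arm:
  commands:
    - [[0, 0, -0.6], 0, -1]
    - [[0, 0, -1], 0, -1]
    - [[0, 0, -1], 0, -1]
    - [[0, 0, -0.6], 0, -1]
    - [[0, 0, 0], 0, -1]
    - [[0, 0, 0], 0, -1]
    - [[0, 0, 0], 0, -1]

```text
t: 11.2
eef_pos: [490.5, 250.5, 274.9]
tcp_rot: [3.141, -0.001, 0.434]
ft_force: [-1.1, 0.1, -1.3]
opening: 0.311
grip_force: 30.0
```

```bash
python3 chk.py c3.png 389 231 214 160; python3 - <<'E'
from h import *
p=read_camera('scene');q=read_camera('top')
a=p['image'][205:295,335:455];b=q['image'][185:275,120:240]
i=cv2.imread('pics/c3.png')
j=cv2.cvtColor(np.hstack([cv2.resize(b,(400,300)),cv2.resize(a,(400,300))]),cv2.COLOR_RGB2BGR)
cv2.imwrite('pics/c4.png',np.vstack([i,j]))
E
```

```text
11.2 [490.53254984 250.45785693 274.90299215] [ 3.14145293e+00 -7.78849991e-04  4.33896739e-01] 0.31148270045548415 29.993703067302704
```

View pics/c4.png

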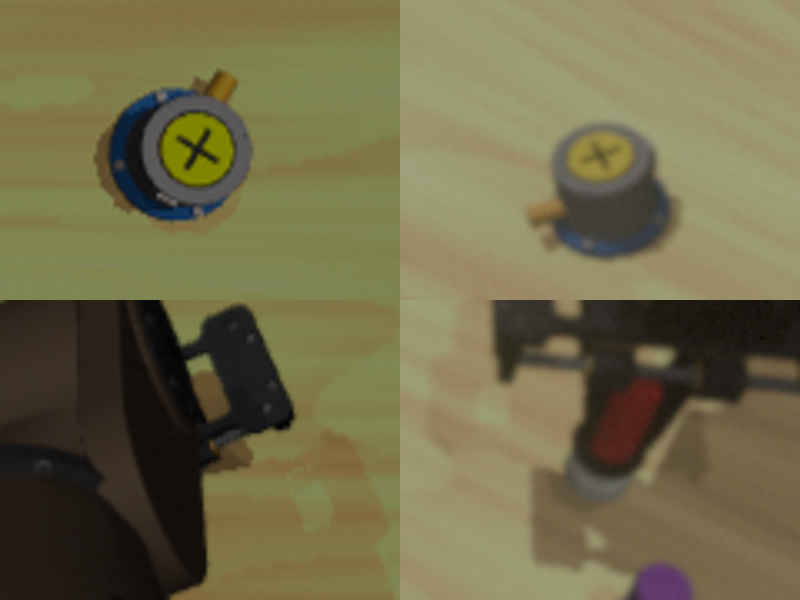

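The yellow cap is flush in its holder and the pusher hangs upright about 32 mm above the bench. I lower it gently to contact.

move_arm:
  commands:
    - [[0, 0, -0.4], 0, -1]
    - [[0, 0, -0.3], 0, -1]
    - [[0, 0, -0.2], 0, -1]
    - [[0, 0, -0.1], 0, -1]
    - [[0, 0, -0.05], 0, -1]
    - [[0, 0, 0], 0, -1]
    - [[0, 0, 0], 0, -1]

```text
t: 11.98
eef_pos: [490.6, 250.2, 243.0]
tcp_rot: [3.141, -0.0, 0.434]
ft_force: [-0.1, -1.2, -1.5]
opening: 0.312
grip_force: 30.0
```

move_arm:
  commands:
    - [[0, 0, -0.03], 0, -1]
    - [[0, 0, 0], 0, -1]
    - [[0, 0, 0], 0, -1]

```text
t: 12.23
eef_pos: [490.6, 250.2, 242.3]
tcp_rot: [3.141, -0.001, 0.434]
ft_force: [-0.5, 0.3, 3.0]
opening: 0.313
grip_force: 30.0
```

In contact with the bench. I release with a gradual opening, then rise.

move_arm:
  commands:
    - [[0, 0, 0], 0, -0.2]
    - [[0, 0, 0], 0, 0]
    - [[0, 0, 0], 0, 0.4]
    - [[0, 0, 0], 0, 1]
    - [[0, 0, 0], 0, 1]
    - [[0, 0, 0], 0, 1]
    - [[0, 0, 0], 0, 1]
    - [[0, 0, 0], 0, 1]
    - [[0, 0, 0], 0, 1]
    - [[0, 0, 0.4], 0, 1]
    - [[0, 0, 0.8], 0, 1]
    - [[0, 0, 1], 0, 1]
    - [[0, 0, 1], 0, 1]
    - [[0, 0, 1], 0, 1]
    - [[0, 0, 1], 0, 1]
    - [[-0.5, -1, 0], 0, 1]
    - [[0, -1, 0], 0, 1]
    - [[0, -1, 0], 0, 1]
    - [[0, -1, 0], 0, 1]
    - [[0, -1, 0], 0, 1]

```text
t: 13.9
eef_pos: [475.1, 98.9, 398.0]
tcp_rot: [3.141, -0.0, 0.434]
ft_force: [0.9, 0.3, 0.2]
opening: 1.001
grip_force: 0.0
```

```bash
python3 - <<'E'
from h import *
p=read_camera('scene');q=read_camera('top')
f=lambda i:cv2.resize(i,(400,300))
save(np.vstack([np.hstack([f(q['image']),f(p['image'])]),np.hstack([f(q['image'][185:275,120:240]),f(p['image'][205:295,335:455])])]),'end.png')
E
```

```text
(no output)
```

View pics/end.png

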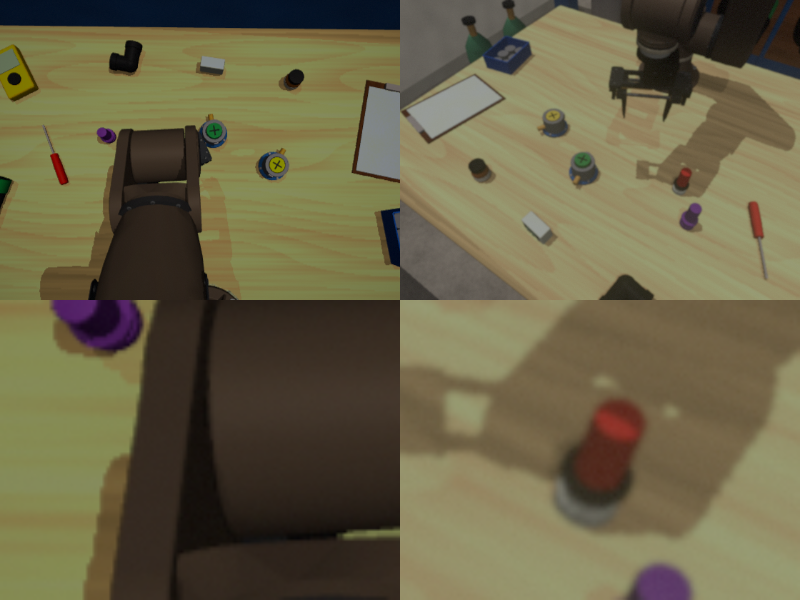

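The pusher stands upright and released (scene panel, about (683,182)), the yellow cap is home, the green cap is still up, and the arm is clear of everything.

```bash
python3 -c "
from h import *
print(env.job_done())"
```

```text
the job is handed in; nothing more can be done
None
```

I pressed the yellow cap fully home with the pusher, left the green cap up, stood the pusher upright on the bench and released it, and handed the job in at about 14 s; no verdict came back.

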